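# Load the lens change rack in order of length

## Robot

A 6-joint arm with a two-finger parallel gripper is mounted at the origin on the work surface. World frame = base frame: x ahead of the robot, y to its left, z up, the work surface at z = 0. Lengths are in m, angles in rad, forces in N, time in s.
With the tool pointing down it reaches from about 0.35 to 0.775 m from the base axis. Payload 5.5 kg.
Tool frame: the origin (TCP) lies at the very end of the fingers, on their centre line; the grasp point (between the pads) lies 19 mm behind it (grip_point_offset is the distance from the TCP to the grasp point, in m); z points along the fingers, y is the direction in which the jaws open and shut (so a half turn about z gives the same grasp; the last joint's range is limited). The gripper opens to 85 mm and grips with 20 to 120 N. Pads are 22 mm wide; open, the fingers measure 114 mm over their backs; the gripper's body (76 mm by 85 mm) begins 54 mm behind the grasp point. The pads swing forward as they close: fully open they stand 13 mm farther back than shut.
Start: joints at [-1.443, 0.313, 0.046, 1.304, 0, 1.431], TCP at [0.152, -0.555, 0.231] pointing down, gripper open.
Joint ranges: [-2.76, 2.76], [-0.86, 1.69], [-1.03, 1.26], [-2.2, 2.34], [-1.47, 1.5], [-3.14, 3.14]. Speed limits (rad/s): [2.57, 2.57, 3.14, 3.14, 3.14, 3.14].

## Interface

Orientations are given as a unit quaternion [w, x, y, z].
In Python, from workcell import * gives the robot as it stands.
- The arm moves only by the shell command python3 -m crank 'ROWS' [OPENING] [FORCE]. ROWS is a JSON object of lists of equal length, an entry for each row: "travel": the shift along the tool's x, y, z in units of 40 mm (1.0 is 40 mm), a list of three; "turn": the turn about the tool's z in rad. In form: {"travel": [[x, y, z], ...], "turn": [turn, ...]}. A call has 1 to 5 rows; each row is the pose to reach, as a shift and turn from the pose commanded when the call began, along the tool's axes at that moment; what a row does not reach only later rows make up. A row lasts 1/12 s, in which the tool goes at most 41.7 mm and 7.16 degrees, less where a joint would pass 70% of its speed; a pose out of reach is approached as far as the arm can. A call with a gripper value outside its range is refused whole. OPENING is the finger opening in mm, from 0 to 85.4, set as the call begins (- or left out, the last holds). The fingers move at their own pace and stop on an object; FORCE is the grip in N (left out, the last holds). Time passes only in rows, so rows that repeat a pose let the fingers close. It gives the time, the measured TCP pose, the force and the opening at its end, in the units of the state.
- get_state(): the state, without advancing time (a new reading comes with each control period).
- read_camera(name): name is "scene" or "top" or "wrist"; returns a dict with "image" (420x560x3 uint8, red, green, blue), "K" (3x3 intrinsics, pixels), "R" (3x3) and "t" (3): a world point X has camera coordinates R X + t. Camera axes: x right, y down, z forward; pixel columns grow to the right and rows downward; lengths in m; the calibration is good to about 2 mm. The wrist camera is an equidistant fisheye: a pixel r from the principal point sees the ray r / f radians off the axis. A picture is of the moment at which its call begins. There is no depth.
- hand_in(): hands the job in, once; it reports no verdict.
The state is a dict: "clock": time; "joint_pos": joint angles; "qvel": joint speeds; "tau": joint torques, N m; "tcp_pos": TCP position; "orientation": TCP orientation; "wrist_force": force on the tool from outside, world axes, zero at the start; "ft_torque": the same for the moment, N m; "finger_gap": finger opening in m.
Only numpy, scipy, OpenCV 4.12 (cv2) and the standard library are available. Lean on these libraries where they do the work, as an engineer would, in place of code of your own. Each camera call takes 0.05 s, during which the arm holds its last target. There are 200 camera calls.

## Task

Load the lens change rack for the measuring machine: stand the four loose objective lenses upright in the four cups on the rail, one in each, in order of length, the shortest in the cup next to the red datum block and the longest in the cup farthest from it. They are glass, so set each one down gently without dropping or tipping it, and leave the blower, the cleaner bottle and the grid plate where they are.

Things in the scene. Friction and masses are not known exactly. Their poses are not given: they have to be found in the camera images.
- red_mid (a point): the shortest of four objective lenses: round aluminium barrel with dark grip rings, a red band and red sloping shoulder, and above it a narrower steel nose with dark front glass, 52 mm long, standing on its flat foot on the 2 mm mat, glass up. Barrel 34 mm across from the foot up to 34 mm, above that it narrows to a nose 22 mm across. This point is on its axis, half-way up (26 mm above the foot); z points up along the lens. It weighs about 140 g
- yellow_mid (a point): the second shortest of four objective lenses: round aluminium barrel with dark grip rings, a yellow band and yellow sloping shoulder, and above it a narrower steel nose with dark front glass, 64 mm long, standing on its flat foot on the 2 mm mat, glass up. Barrel 34 mm across from the foot up to 42 mm, above that it narrows to a nose 22 mm across. This point is on its axis, half-way up (32 mm above the foot); z points up along the lens. It weighs about 170 g
- green_mid (a point): the second longest of four objective lenses: round aluminium barrel with dark grip rings, a green band and green sloping shoulder, and above it a narrower steel nose with dark front glass, 76 mm long, standing on its flat foot on the 2 mm mat, glass up. Barrel 34 mm across from the foot up to 50 mm, above that it narrows to a nose 22 mm across. This point is on its axis, half-way up (38 mm above the foot); z points up along the lens. It weighs about 200 g
- blue_mid (a point): the longest of four objective lenses: round aluminium barrel with dark grip rings, a blue band and blue sloping shoulder, and above it a narrower steel nose with dark front glass, 88 mm long, standing on its flat foot on the 2 mm mat, glass up. Barrel 34 mm across from the foot up to 58 mm, above that it narrows to a nose 22 mm across. This point is on its axis, half-way up (44 mm above the foot); z points up along the lens. It weighs about 230 g
- cup_a (a point): one of the four identical cups of the lens rack, told apart only by their place along the rail (which letter is where changes every time, and so do their gaps, 70 to 102 mm apart): a black carrier 58 x 56 mm on the slotted aluminium rail, with a round grey floor and a dark steel rim 52 mm across inside, 3 mm high. This point is the centre of the cup's floor, 36 mm above the bench; z up, y along the rail. A lens fits in with 9 mm to spare all round. Fixed
- cup_b (a point): one of the four identical cups of the lens rack, told apart only by their place along the rail (which letter is where changes every time, and so do their gaps, 70 to 102 mm apart): a black carrier 58 x 56 mm on the slotted aluminium rail, with a round grey floor and a dark steel rim 52 mm across inside, 3 mm high. This point is the centre of the cup's floor, 36 mm above the bench; z up, y along the rail. A lens fits in with 9 mm to spare all round. Fixed
- cup_c (a point): one of the four identical cups of the lens rack, told apart only by their place along the rail (which letter is where changes every time, and so do their gaps, 70 to 102 mm apart): a black carrier 58 x 56 mm on the slotted aluminium rail, with a round grey floor and a dark steel rim 52 mm across inside, 3 mm high. This point is the centre of the cup's floor, 36 mm above the bench; z up, y along the rail. A lens fits in with 9 mm to spare all round. Fixed
- cup_d (a point): one of the four identical cups of the lens rack, told apart only by their place along the rail (which letter is where changes every time, and so do their gaps, 70 to 102 mm apart): a black carrier 58 x 56 mm on the slotted aluminium rail, with a round grey floor and a dark steel rim 52 mm across inside, 3 mm high. This point is the centre of the cup's floor, 36 mm above the bench; z up, y along the rail. A lens fits in with 9 mm to spare all round. Fixed
- datum_top (a point): the red datum block, 50 x 16 mm, with a small white ball on top, at one end of the lens rack's rail (a plain black end plate closes the other end; which end is red changes). This point is the centre of the block's top, 42 mm above the bench; the white ball stands 23 mm higher. The nearest cup's centre is 49 to 65 mm away along the rail. The rail is 40 mm wide, 400 mm long, its top 26 mm above the bench. Fixed
- blower: bystander: grey-blue rubber air blower standing nozzle up, 58 mm across, 115 mm tall; origin at the centre of its underside. Loose, not to be disturbed
- cleaner: bystander: small amber lens-cleaner bottle with black cap, 38 mm across, 85 mm tall; origin at the centre of its underside. Loose, not to be disturbed
- gridplate: bystander: glass calibration grid in a flat steel frame 70 x 90 x 9 mm, lying beyond the rack; origin at the centre of its underside. Loose, not to be disturbed

How it is judged:
At the end, for the whole second after the job is handed in: Each lens stands upright (within 6 degrees) and at rest on the floor of a cup, its axis within 12 mm of the cup's centre and its foot within 4 mm of the floor; counted from the red datum block the cups hold the red (shortest), yellow, green and blue (longest) lens (((horizontal distance between red_mid and cup_a below 0.012 m and z of red_mid in the frame of cup_a between 0.022 and 0.03 m) or (horizontal distance between red_mid and cup_b below 0.012 m and z of red_mid in the frame of cup_b between 0.022 and 0.03 m) or (horizontal distance between red_mid and cup_c below 0.012 m and z of red_mid in the frame of cup_c between 0.022 and 0.03 m) or (horizontal distance between red_mid and cup_d below 0.012 m and z of red_mid in the frame of cup_d between 0.022 and 0.03 m)) and horizontal distance between red_mid and datum_top between 0.014 and 0.1 m and angle between each of red_mid, yellow_mid, green_mid, blue_mid's own z axis and vertical below 0.1 rad and linear speed of each of lens_red, lens_yellow, lens_green, lens_blue below 0.02 m/s and angular speed of each of lens_red, lens_yellow, lens_green, lens_blue below 0.2 rad/s and ((horizontal distance between yellow_mid and cup_a below 0.012 m and z of yellow_mid in the frame of cup_a between 0.028 and 0.036 m) or (horizontal distance between yellow_mid and cup_b below 0.012 m and z of yellow_mid in the frame of cup_b between 0.028 and 0.036 m) or (horizontal distance between yellow_mid and cup_c below 0.012 m and z of yellow_mid in the frame of cup_c between 0.028 and 0.036 m) or (horizontal distance between yellow_mid and cup_d below 0.012 m and z of yellow_mid in the frame of cup_d between 0.028 and 0.036 m)) and horizontal distance between yellow_mid and datum_top between 0.1 and 0.186 m and ((horizontal distance between green_mid and cup_a below 0.012 m and z of green_mid in the frame of cup_a between 0.034 and 0.042 m) or (horizontal distance between green_mid and cup_b below 0.012 m and z of green_mid in the frame of cup_b between 0.034 and 0.042 m) or (horizontal distance between green_mid and cup_c below 0.012 m and z of green_mid in the frame of cup_c between 0.034 and 0.042 m) or (horizontal distance between green_mid and cup_d below 0.012 m and z of green_mid in the frame of cup_d between 0.034 and 0.042 m)) and horizontal distance between green_mid and datum_top between 0.186 and 0.272 m and ((horizontal distance between blue_mid and cup_a below 0.012 m and z of blue_mid in the frame of cup_a between 0.04 and 0.048 m) or (horizontal distance between blue_mid and cup_b below 0.012 m and z of blue_mid in the frame of cup_b between 0.04 and 0.048 m) or (horizontal distance between blue_mid and cup_c below 0.012 m and z of blue_mid in the frame of cup_c between 0.04 and 0.048 m) or (horizontal distance between blue_mid and cup_d below 0.012 m and z of blue_mid in the frame of cup_d between 0.04 and 0.048 m)) and horizontal distance between blue_mid and datum_top between 0.272 and 0.358 m); the robot touches nothing.
It fails at once if a lens is tipped over (leans more than 35 degrees) (angle between any of red_mid, yellow_mid, green_mid, blue_mid's own z axis and vertical above 0.6 rad).
It fails at once if a lens is dropped (falls or is flung faster than 0.6 m/s with no finger on it, a fall of about 2 cm) ((linear speed of lens_red above 0.6 m/s and contact force between the fingers and lens_red below 0.02 N) or (linear speed of lens_yellow above 0.6 m/s and contact force between the fingers and lens_yellow below 0.02 N) or (linear speed of lens_green above 0.6 m/s and contact force between the fingers and lens_green below 0.02 N) or (linear speed of lens_blue above 0.6 m/s and contact force between the fingers and lens_blue below 0.02 N)).
It fails at once if the blower is disturbed (moved more than 20 mm) (distance of blower from where it was at the start of the episode above 0.02 m).
It fails at once if the cleaner bottle is disturbed (moved more than 20 mm) (distance of cleaner from where it was at the start of the episode above 0.02 m).
It fails at once if the grid plate is disturbed (moved more than 20 mm) (distance of gridplate from where it was at the start of the episode above 0.02 m).
It also fails if it takes over 112 s, if anything falls off the work surface, if the arm or the gripper's body presses on something with over 40 N, if the wrist force passes 120 N, or if a joint passes its speed limit or range.

## Working session

There is one attempt and no reset: what is moved stays moved. The work goes in short steps, Python scripts to look and compute and a shell command to move; the robot and the scene stay as the last step left them, time stands still between calls to the robot, and variables do not carry over. Pictures are saved under pics/ and viewed, about 12 in all and at most 16, crops included, and the job is handed in when it is done.

```bash
mkdir -p pics; python3 - <<'E'
from workcell import *
import cv2,numpy as np
s=get_state();print(s)
for n in("top","scene"):
    c=read_camera(n);cv2.imwrite(f"pics/{n}0.png",c["image"][:,:,::-1]);np.savez(f"pics/{n}0.npz",**c)
    print(n,c["K"].round(1).tolist(),c["R"].round(3).tolist(),c["t"].round(3).tolist())
E
```

```text
{'clock': 0.0, 'joint_pos': array([-1.44259671e+00,  3.14008790e-01,  4.49709321e-02,  1.30361114e+00,
        2.98896532e-05,  1.43119875e+00]), 'qvel': array([-0.00082331,  0.0003414 , -0.00021047, -0.00144597, -0.00092776,
        0.00052367]), 'tau': array([-3.65410706e-04, -4.80635440e+01,  2.98529434e+01,  1.95234414e-02,
       -5.31542435e-05,  1.86299735e-05]), 'tcp_pos': array([ 0.15208332, -0.55398513,  0.23040082]), 'orientation': array([-9.26237329e-04,  9.91048545e-01,  1.33498778e-01,  2.02237245e-05]), 'wrist_force': array([ 0.1114878 , -0.08393521, -0.28140856]), 'ft_torque': array([ 0.00582746, -0.01224067,  0.01790836]), 'finger_gap': 0.08541391423477152}
top [[437.3, 0.0, 278.0], [0.0, 437.3, 208.2], [0.0, 0.0, 1.0]] [[0.006, -1.0, -0.008], [-0.998, -0.006, -0.067], [0.067, 0.008, -0.998]] [0.015, 0.61, 1.25]
scene [[452.1, 0.0, 273.1], [0.0, 452.1, 212.9], [0.0, 0.0, 1.0]] [[0.769, 0.64, -0.0], [0.41, -0.493, -0.767], [-0.491, 0.59, -0.641]] [-0.452, -0.21, 1.478]
```

View pics/top0.png

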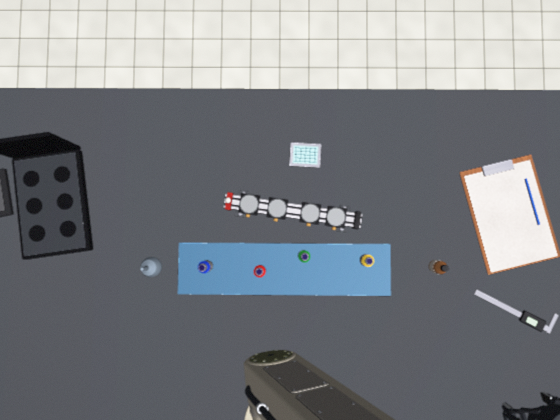

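View pics/scene0.png

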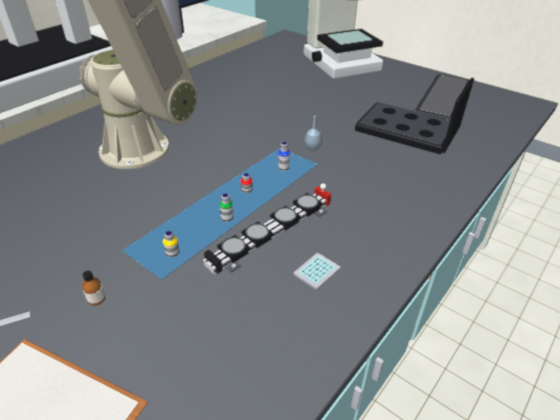

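The top view shows the red datum at (229,201), so the +y end is the datum end. The cups are at about (249,204), (277,208), (310,213) and (336,217). The lenses are blue (205,267), red (259,271), green (305,256) and yellow (367,261). The scene view agrees on the order.

```bash
cat > h.py <<'E'
import numpy as np,cv2
from workcell import *
def ray(c,u,v,z):
    K,R,t=c["K"],c["R"],c["t"]; d=R.T@np.linalg.solve(K,[u,v,1]); o=-R.T@t
    return o+d*(z-o[2])/d[2]
def go(target,yaw_x=None):
    "print shift in tool units from measured pose to target TCP, and turn to bring tool x to world angle yaw_x"
    s=get_state();w,x,y,z=s["orientation"];p=s["tcp_pos"]
    from scipy.spatial.transform import Rotation as Ro
    M=Ro.from_quat([x,y,z,w]).as_matrix()
    a=np.arctan2(M[1,0],M[0,0])
    print("tcp",p.round(4),"yaw",a.round(4),"F",s["wrist_force"].round(1),"gap",round(s["finger_gap"],4),"t",s["clock"])
    print("travel",(M.T@(np.array(target)-p)/0.04).round(3),"turn",None if yaw_x is None else round(-(yaw_x-a),3))
E
python3 - <<'E'
from h import *
Z={'red':.036,'yellow':.044,'green':.052,'blue':.060}
rng={'red':[(0,8),(172,180)],'yellow':[(20,34)],'green':[(45,80)],'blue':[(113,130)]}
for n in("top","scene"):
    c=dict(np.load(f"pics/{n}0.npz")); hsv=cv2.cvtColor(c["image"],cv2.COLOR_RGB2HSV)
    for k in Z:
        m=np.zeros(hsv.shape[:2],np.uint8)
        for a,b in rng[k]: m|=cv2.inRange(hsv,(a,130,70),(b,255,255))
        if n=="top": m[:190]=0;m[300:]=0;m[:,:180]=0;m[:,400:]=0
        else: m[:140]=0;m[265:]=0;m[:,:130]=0;m[:,340:]=0
        N,_,st,ce=cv2.connectedComponentsWithStats(m)
        for i in range(1,N):
            if st[i,4]>=15:
                print(n,k,st[i].tolist(),ce[i].round(1),ray(c,*ce[i],Z[k]+.002).round(4))
    if n=="top":
        m=cv2.inRange(hsv,(0,0,110),(180,60,200));m[:190]=0;m[235:]=0;m[:,:235]=0;m[:,355:]=0
        m=cv2.morphologyEx(m,cv2.MORPH_OPEN,cv2.getStructuringElement(2,(11,11)))
        N,_,st,ce=cv2.connectedComponentsWithStats(m)
        for i in range(1,N): print("cup",st[i].tolist(),ce[i].round(1),ray(c,*ce[i],.036).round(4))
E
```

```text
top red [227, 192, 6, 8, 27] [229.5 194.7] [0.6468 0.1577 0.038 ]
top red [225, 203, 6, 7, 36] [227.8 206.1] [0.6141 0.1621 0.038 ]
top red [254, 265, 12, 12, 54] [259.9 270.3] [0.4318 0.0684 0.038 ]
top yellow [361, 255, 12, 11, 54] [365.3 259.4] [ 0.465  -0.2289  0.046 ]
top green [298, 251, 12, 11, 49] [303.5 255.7] [ 0.4747 -0.0544  0.054 ]
top blue [199, 261, 11, 12, 51] [205.5 265.8] [0.445  0.2191 0.062 ]
cup [239, 195, 19, 18, 264] [248.4 203.4] [0.6224 0.1032 0.036 ]
scene red [241, 178, 11, 7, 56] [246.  181.5] [0.4392 0.0601 0.038 ]
scene red [315, 187, 16, 18, 129] [323.2 194.5] [0.6405 0.1497 0.038 ]
scene yellow [163, 237, 14, 10, 83] [170.1 242.1] [ 0.4732 -0.2437  0.046 ]
scene green [219, 201, 13, 8, 57] [225.5 205. ] [ 0.4833 -0.0658  0.054 ]
scene blue [279, 150, 11, 6, 42] [283.9 153.1] [0.4518 0.2141 0.062 ]
```

```bash
python3 - <<'E'
from h import *
c=dict(np.load("pics/top0.npz")); im=c["image"]
for u,v in [(249,204),(277,208),(310,213),(336,217)]:
    print(im[v,u], end=' ')
    m=(np.abs(im.astype(int)-im[v,u]).max(2)<25).astype(np.uint8);m=cv2.morphologyEx(m,cv2.MORPH_OPEN,cv2.getStructuringElement(2,(11,11)))
    N,l,st,ce=cv2.connectedComponentsWithStats(m);i=l[v,u];print(st[i],ce[i].round(1),ray(c,*ce[i],.036).round(4))
E
```

```text
[191 193 197] [241 196  16  17 212] [248.6 203.7] [0.6214 0.1028 0.036 ]
[193 194 199] [269 200  16  17 215] [276.7 207.9] [0.6099 0.022  0.036 ]
[196 198 203] [302 205  16  17 219] [309.8 212.7] [ 0.5964 -0.073   0.036 ]
[198 199 204] [328 209  16  17 210] [335.6 216.6] [ 0.5857 -0.1468  0.036 ]
```

```bash
python3 - <<'E'
from h import *
go([.42,-.30,.23],1.4287)
go([.44,.06,.23],1.4287)
E
```

```text
tcp [ 0.1521 -0.5541  0.2305] yaw 0.2678 F [-0.6 -0.6 -0.6] gap 0.0859 t 0.1
travel [ 8.14  -4.353  0.021] turn -1.161
tcp [ 0.1521 -0.5541  0.2305] yaw 0.2678 F [-0.6 -0.6 -0.6] gap 0.0859 t 0.1
travel [ 11.004 -12.9     0.035] turn -1.161
```

```bash
python3 -m crank '{"travel":[[0.8,-0.4,0],[1.7,-0.9,0],[2.6,-1.4,0],[3.5,-1.9,0],[4.4,-2.35,0]],"turn":[-0.12,-0.24,-0.36,-0.48,-0.6]}' 85 40
python3 - <<'E'
from h import *
go([.42,-.30,.23],1.4287)
go([.44,.06,.23],1.4287)
E
```

```text
clock: 0.52
tcp_pos: [0.2976, -0.4154, 0.2309]
orientation: [-0.0, 0.906, 0.423, 0.0]
wrist_force: [1.3, -1.1, 0.6]
finger_gap: 0.0848
tcp [ 0.2976 -0.4154  0.2309] yaw 0.8729 F [ 1.3 -1.1  0.6] gap 0.0848 t 0.5167
travel [4.177 0.489 0.024] turn -0.556
tcp [ 0.2976 -0.4154  0.2309] yaw 0.8729 F [ 1.3 -1.1  0.6] gap 0.0848 t 0.5167
travel [11.394 -4.911  0.032] turn -0.556
```

```bash
python3 -m crank '{"travel":[[0.9,0,0],[1.8,0.1,0],[2.7,0.1,0],[3.5,0,0],[4.3,-0.3,0]],"turn":[-0.12,-0.24,-0.36,-0.48,-0.55]}'
python3 -m crank '{"travel":[[0,0,0],[0,0,0]],"turn":[0,0]}'
python3 - <<'E'
from h import *
go([.44,.06,.23],1.4287)
E
```

```text
clock: 0.93
tcp_pos: [0.4005, -0.2773, 0.2308]
orientation: [0.0, 0.757, 0.653, 0.0]
wrist_force: [0.1, -0.4, 0.7]
finger_gap: 0.085
clock: 1.1
tcp_pos: [0.3994, -0.2766, 0.2311]
orientation: [-0.0, 0.758, 0.652, -0.0]
wrist_force: [0.1, -0.9, -0.1]
finger_gap: 0.0851
tcp [ 0.3994 -0.2766  0.2311] yaw 1.4209 F [ 0.1 -0.9 -0.1] gap 0.0851 t 1.1
travel [ 8.471 -0.254  0.03 ] turn -0.008
```

```bash
python3 -m crank '{"travel":[[0.9,0,0],[1.8,0,0],[2.7,0,0],[3.6,-0.1,0],[4.5,-0.1,0]],"turn":[-0.008,-0.008,-0.008,-0.008,-0.008]}'
python3 -m crank '{"travel":[[0.9,0,0],[1.8,0,0],[2.7,-0.1,0],[3.5,-0.15,0],[3.95,-0.15,0]],"turn":[0,0,0,0,0]}'
python3 -m crank '{"travel":[[0,0,0],[0,0,0]],"turn":[0,0]}'
python3 - <<'E'
from h import *
go([.432,.068,.1],1.4287)
c=read_camera("wrist");cv2.imwrite("pics/w1.png",c["image"][:,:,::-1]);np.savez("pics/w1.npz",**c)
print(c["K"],c["R"],-c["R"].T@c["t"])
E
```

```text
clock: 1.52
tcp_pos: [0.4219, -0.0995, 0.2311]
orientation: [-0.0, 0.758, 0.653, -0.0]
wrist_force: [0.5, 0.3, -0.5]
finger_gap: 0.0847
clock: 1.93
tcp_pos: [0.4394, 0.059, 0.2312]
orientation: [-0.0, 0.757, 0.654, 0.0]
wrist_force: [-0.5, -0.1, 0.4]
finger_gap: 0.0848
clock: 2.1
tcp_pos: [0.4396, 0.0571, 0.2311]
orientation: [0.0, 0.756, 0.654, -0.0]
wrist_force: [0.0, -0.2, 0.5]
finger_gap: 0.0852
tcp [0.4396 0.0571 0.2311] yaw 1.4263 F [ 0.  -0.2  0.5] gap 0.0852 t 2.1
travel [ 0.245 -0.228  3.276] turn -0.002
[[325.1922621    0.         278.43008807]
 [  0.         325.1922621  210.54353019]
 [  0.           0.           1.        ]] [[ 9.89725498e-01 -1.42979254e-01  6.10268124e-04]
 [-1.38103139e-01 -9.54849531e-01  2.63039725e-01]
 [-3.70265094e-02 -2.60421403e-01 -9.64784811e-01]] [0.45012098 0.1235477  0.37408598]
```

View pics/w1.png

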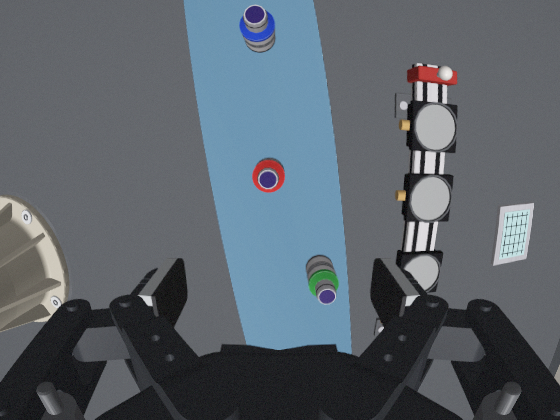

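The wrist view shows the glass discs at red (268,179), green (327,297) and blue (255,15). The first two cups are at (434,127) and (431,198). I'll measure them with the fisheye model.

```bash
cat >> h.py <<'E'
def fray(c,u,v,z):
    K,R,t=c["K"],c["R"],c["t"]; d=np.array([u-K[0,2],v-K[1,2]])/K[0,0]; r=np.hypot(*d)
    d=R.T@np.array([*(d/r*np.sin(r)),np.cos(r)]); o=-R.T@t
    return o+d*(z-o[2])/d[2]
def blob(c,u,v,z,tol=25,se=3):
    im=c["image"].astype(int); m=(np.abs(im-im[v,u]).max(2)<tol).astype(np.uint8)
    m=cv2.morphologyEx(m,cv2.MORPH_OPEN,cv2.getStructuringElement(2,(se,se)))
    N,l,st,ce=cv2.connectedComponentsWithStats(m);i=l[v,u]
    print(st[i],ce[i].round(1),fray(c,*ce[i],z).round(4))
E
python3 - <<'E'
from h import *
c=dict(np.load("pics/w1.npz"))
for n,u,v,z in [("red",268,179,.054),("green",327,297,.078),("blue",255,15,.090),("c1",434,127,.036),("c2",431,198,.036)]:
    print(n,end=' ');blob(c,u,v,z)
E
```

```text
red [260 172  16  16 195] [267.5 179.2] [0.4316 0.0707 0.054 ]
green [320 290  15  13 152] [326.7 296.2] [ 0.4757 -0.056   0.078 ]
blue [246   6  18  17 237] [254.3  14. ] [0.4438 0.2257 0.09  ]
c1 [ 416  105   39   45 1354] [434.8 126.7] [0.6231 0.1031 0.036 ]
c2 [ 411  177   38   43 1242] [429.8 198.1] [0.6117 0.022  0.036 ]
```

```bash
python3 - <<'E'
from h import *
go([.4316,.070,.008],1.4287)
E
python3 -m crank '{"travel":[[0.15,-0.1,0.6],[0.28,-0.24,1.4],[0.28,-0.24,2.3],[0.28,-0.24,3.1],[0.28,-0.24,3.6]],"turn":[0,0,0,0,0]}' 62 40
python3 -m crank '{"travel":[[0,0,0.2],[0,0,0.2],[0,0,0.2]],"turn":[0,0,0]}'
python3 - <<'E'
from h import *
go([.4316,.070,.008],1.4287)
E
```

```text
tcp [0.4396 0.0565 0.2311] yaw 1.4249 F [ 0.1 -0.1 -0.5] gap 0.0851 t 2.15
travel [ 0.31  -0.246  5.576] turn -0.004
clock: 2.57
tcp_pos: [0.4298, 0.068, 0.0844]
orientation: [-0.001, 0.758, 0.653, -0.001]
wrist_force: [-0.4, 0.7, -0.4]
finger_gap: 0.0615
clock: 2.82
tcp_pos: [0.4321, 0.0688, 0.0798]
orientation: [0.0, 0.757, 0.653, -0.0]
wrist_force: [0.1, -0.4, 0.9]
finger_gap: 0.0619
tcp [0.4321 0.0688 0.0798] yaw 1.4238 F [ 0.1 -0.4  0.9] gap 0.0619 t 2.8167
travel [ 0.029 -0.016  1.795] turn -0.005
```

```bash
python3 -m crank '{"travel":[[0.02,0,0.5],[0.02,0,1],[0.02,0,1.4],[0.02,0,1.7],[0.02,0,1.8]],"turn":[0,0,0,0,0]}'
python3 -m crank '{"travel":[[0,0,0],[0,0,0],[0,0,0],[0,0,0],[0,0,0]],"turn":[0,0,0,0,0]}' 20 30
python3 -m crank '{"travel":[[0,0,0],[0,0,0],[0,0,0],[0,0,-0.1],[0,0,-0.3]],"turn":[0,0,0,0,0]}'
python3 - <<'E'
from h import *
go([.6225,.103,.10],1.4287)
c=read_camera("wrist");cv2.imwrite("pics/w2.png",c["image"][:,:,::-1])
E
```

```text
clock: 3.23
tcp_pos: [0.4324, 0.0702, 0.0075]
orientation: [0.0, 0.757, 0.654, 0.0]
wrist_force: [0.5, 0.8, -0.1]
finger_gap: 0.0621
clock: 3.65
tcp_pos: [0.4331, 0.0704, 0.0087]
orientation: [0.001, 0.757, 0.654, 0.001]
wrist_force: [-1.5, -1.5, 7.0]
finger_gap: 0.0333
clock: 4.07
tcp_pos: [0.4311, 0.0706, 0.0194]
orientation: [-0.0, 0.756, 0.654, -0.0]
wrist_force: [-0.6, 1.1, -1.0]
finger_gap: 0.033
tcp [0.4311 0.0706 0.0194] yaw 1.4258 F [-0.6  1.1 -1. ] gap 0.033 t 4.0667
travel [ 1.492  4.616 -2.02 ] turn -0.003
```

View pics/w2.png

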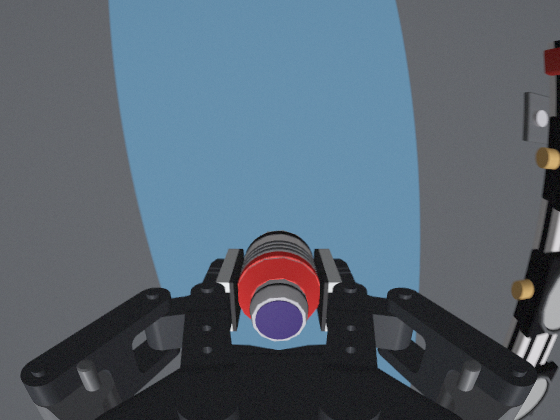

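Red is held upright, centred between the pads. The 7 N reading on closing needs a side look, because I need to know the fingertip height relative to the foot before lowering onto a rim.

```bash
python3 -m crank '{"travel":[[0,0,-0.6],[0,0,-1.2],[0,0,-1.8],[0,0,-2.2],[0,0,-2.2]],"turn":[0,0,0,0,0]}'; python3 - <<'E'
from h import *
c=read_camera("scene");X=c["R"]@np.array([.4316,.07,.13])+c["t"];p=c["K"]@X/X[2];u,v=p[:2].astype(int);print(u,v)
cr=c["image"][v-40:v+40,u-50:u+50,::-1];cv2.imwrite("pics/s2.png",cv2.resize(cr,None,fx=7,fy=7,interpolation=2))
E
```

```text
clock: 4.53
tcp_pos: [0.4343, 0.0706, 0.1109]
orientation: [0.002, 0.756, 0.654, 0.002]
wrist_force: [0.7, 0.2, -1.4]
finger_gap: 0.0332
245 151
```

View pics/s2.png

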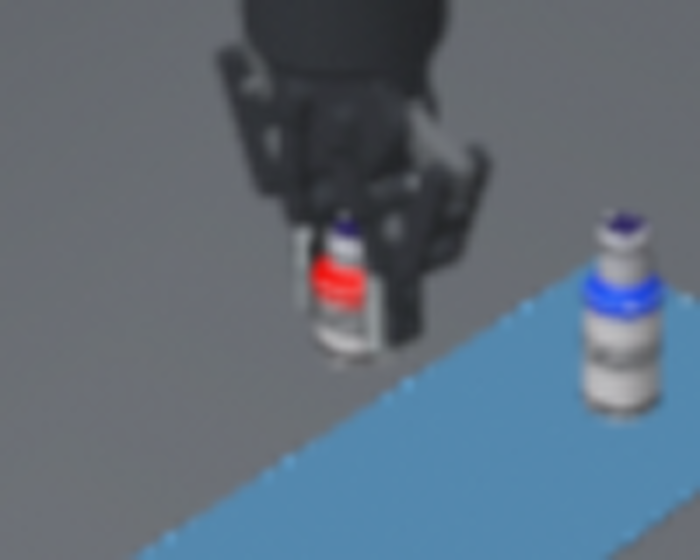

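Fingertips sit roughly 8 mm or more above the foot, so the force was only drag from the closing swing. Next I go over the datum-side cup.

```bash
python3 - <<'E'
from h import *
go([.6225,.103,.11],1.4287)
E
python3 -m crank '{"travel":[[0.2,0.6,0],[0.5,1.4,0],[0.8,2.3,0],[1.1,3.2,0],[1.35,4.0,0]],"turn":[0,0,0,0,0]}'
python3 -m crank '{"travel":[[0.1,0.4,0],[0.1,0.55,0],[0.1,0.55,0],[0.1,0.55,0]],"turn":[0,0,0,0]}'
python3 - <<'E'
from h import *
go([.6225,.103,.044],1.4287)
c=read_camera("wrist");cv2.imwrite("pics/w3.png",c["image"][:,:,::-1])
E
```

```text
tcp [0.4333 0.0706 0.1091] yaw 1.4259 F [ 0.3  0.1 -0.7] gap 0.0328 t 4.5833
travel [ 1.483  4.563 -0.   ] turn -0.003
clock: 5.0
tcp_pos: [0.599, 0.1014, 0.1055]
orientation: [-0.0, 0.756, 0.654, -0.001]
wrist_force: [0.7, -0.4, -0.0]
finger_gap: 0.0329
clock: 5.33
tcp_pos: [0.6184, 0.1015, 0.1056]
orientation: [-0.001, 0.757, 0.654, -0.001]
wrist_force: [-0.1, -0.1, -1.3]
finger_gap: 0.0334
tcp [0.6184 0.1015 0.1056] yaw 1.4257 F [-0.1 -0.1 -1.3] gap 0.0334 t 5.3333
travel [0.052 0.101 1.54 ] turn -0.003
```

View pics/w3.png

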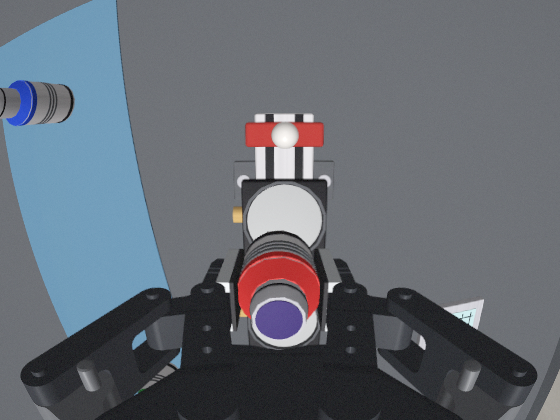

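The red lens is about 6 px left of cup 1 (285,217), which matches the remaining 4 mm. I apply that correction and lower.

```bash
python3 -m crank '{"travel":[[0.04,0.1,0.3],[0.04,0.1,0.7],[0.04,0.1,1.1],[0.04,0.1,1.4],[0.04,0.1,1.4]],"turn":[0,0,0,0,0]}'
python3 -m crank '{"travel":[[0,0,0],[0,0,0]],"turn":[0,0]}'
python3 - <<'E'
from h import *
go([.6225,.103,.042],1.4287)
E
```

```text
clock: 5.8
tcp_pos: [0.6211, 0.1026, 0.0478]
orientation: [-0.002, 0.756, 0.654, -0.002]
wrist_force: [-1.1, 0.0, -2.1]
finger_gap: 0.0327
clock: 5.97
tcp_pos: [0.6243, 0.1027, 0.0518]
orientation: [0.0, 0.756, 0.654, 0.0]
wrist_force: [0.2, -0.2, -0.4]
finger_gap: 0.0334
tcp [0.6243 0.1027 0.0518] yaw 1.4258 F [ 0.2 -0.2 -0.4] gap 0.0334 t 5.9667
travel [ 0.001 -0.045  0.245] turn -0.003
```

```bash
python3 -m crank '{"travel":[[0,0,0.05],[0,0,0.1],[0,0,0.13],[0,0,0.13],[0,0,0.13]],"turn":[0,0,0,0,0]}'
python3 -m crank '{"travel":[[0,0,0.025],[0,0,0.05],[0,0,0.05],[0,0,0.05]],"turn":[0,0,0,0]}'
python3 - <<'E'
from h import *
go([.6225,.103,.042],1.4287)
E
python3 -m crank '{"travel":[[0,0,0.025],[0,0,0.05],[0,0,0.05],[0,0,0.05]],"turn":[0,0,0,0]}'
```

```text
clock: 6.38
tcp_pos: [0.6243, 0.1027, 0.0461]
orientation: [0.0, 0.756, 0.654, 0.0]
wrist_force: [0.7, -1.0, -1.7]
finger_gap: 0.0332
clock: 6.72
tcp_pos: [0.6242, 0.1027, 0.0439]
orientation: [-0.0, 0.756, 0.654, -0.0]
wrist_force: [0.8, -0.7, -0.7]
finger_gap: 0.0331
tcp [0.6242 0.1027 0.0439] yaw 1.4258 F [ 0.8 -0.7 -0.7] gap 0.0331 t 6.7167
travel [ 0.001 -0.044  0.049] turn -0.003
clock: 7.05
tcp_pos: [0.6245, 0.1027, 0.0428]
orientation: [0.0, 0.756, 0.654, 0.0]
wrist_force: [-2.0, -0.6, 4.7]
finger_gap: 0.0331
```

Force rose to +4.7 N, so the lens is on the floor. I release and rise.

```bash
python3 -m crank '{"travel":[[0,0,0],[0,0,0],[0,0,0],[0,0,0]],"turn":[0,0,0,0]}' 55
python3 -m crank '{"travel":[[0,0,-0.3],[0,0,-1],[0,0,-1.8],[0,0,-2.6],[0,0,-3]],"turn":[0,0,0,0,0]}'
python3 - <<'E'
from h import *
go([.465,-.229,.18],1.4287)
c=read_camera("wrist");cv2.imwrite("pics/w4.png",c["image"][:,:,::-1])
E
```

```text
clock: 7.38
tcp_pos: [0.6243, 0.1027, 0.0418]
orientation: [-0.0, 0.756, 0.654, -0.0]
wrist_force: [-0.6, -0.2, 0.1]
finger_gap: 0.055
clock: 7.8
tcp_pos: [0.6259, 0.1028, 0.1662]
orientation: [0.002, 0.756, 0.654, 0.002]
wrist_force: [0.7, -0.1, 0.1]
finger_gap: 0.055
tcp [0.6259 0.1028 0.1662] yaw 1.4259 F [ 0.7 -0.1  0.1] gap 0.055 t 7.8
travel [-8.789 -2.78  -0.366] turn -0.003
```

View pics/w4.png

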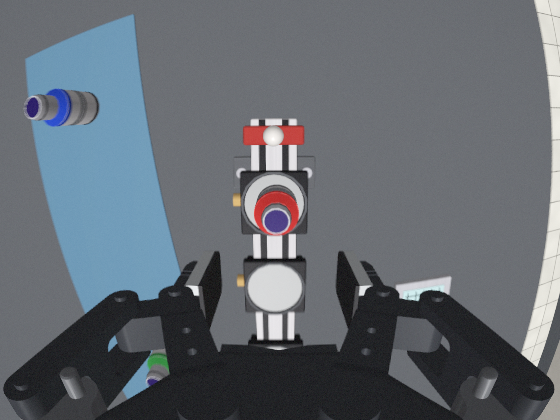

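Red stands in cup 1 at (275,205). Next is yellow.

```bash
python3 -m crank '{"travel":[[-0.7,-0.2,-0.1],[-1.6,-0.5,-0.3],[-2.5,-0.8,-0.5],[-3.5,-1.1,-0.8],[-4.4,-1.4,-0.9]],"turn":[0,0,0,0,0]}' 62
python3 -m crank '{"travel":[[-0.9,-0.3,0],[-1.8,-0.6,0],[-2.7,-0.8,0],[-3.6,-1.1,0],[-4.35,-1.38,0]],"turn":[0,0,0,0,0]}'
python3 -m crank '{"travel":[[0,0,0],[0,0,0],[0,0,0]],"turn":[0,0,0]}'
python3 - <<'E'
from h import *
go([.465,-.229,.01],1.4287)
c=read_camera("wrist");cv2.imwrite("pics/w5.png",c["image"][:,:,::-1]);np.savez("pics/w5.npz",**c)
E
```

```text
clock: 8.27
tcp_pos: [0.5431, -0.0646, 0.199]
orientation: [0.001, 0.756, 0.654, 0.0]
wrist_force: [0.3, -1.3, 1.0]
finger_gap: 0.0622
clock: 8.68
tcp_pos: [0.4626, -0.2296, 0.1979]
orientation: [0.0, 0.757, 0.654, -0.0]
wrist_force: [0.3, 1.9, 0.2]
finger_gap: 0.0621
clock: 8.93
tcp_pos: [0.4637, -0.2273, 0.1978]
orientation: [-0.0, 0.757, 0.654, 0.0]
wrist_force: [0.5, 0.7, 0.6]
finger_gap: 0.062
tcp [ 0.4637 -0.2273  0.1978] yaw 1.4251 F [0.5 0.7 0.6] gap 0.062 t 8.9333
travel [-0.04   0.04   4.696] turn -0.004
```

View pics/w5.png

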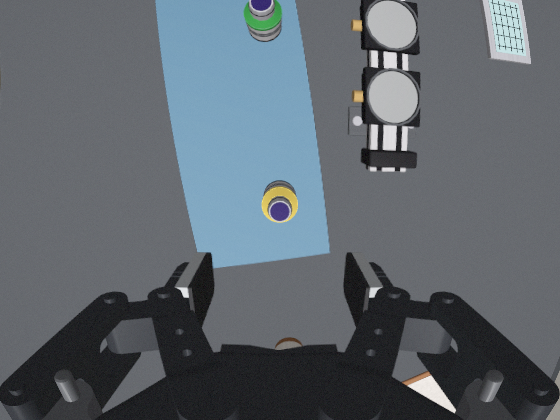

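Yellow glass is at (280,211), green glass at about (262,3), and cups 4 and 3 at (393,97) and (390,24).

```bash
python3 - <<'E'
from h import *
c=dict(np.load("pics/w5.npz"))
for n,u,v,z in [("yellow",280,211,.066),("c4",393,97,.036),("c3",390,24,.036)]:
    print(n,end=' ');blob(c,u,v,z)
p=fray(c,280,211,.066);go([p[0],p[1],.012],1.4287)
E
```

```text
yellow [271 203  18  18 258] [279.4 211.1] [ 0.4644 -0.2355  0.066 ]
c4 [ 369   71   48   52 1935] [392.8  96.6] [ 0.5875 -0.1465  0.036 ]
c3 [ 368    1   48   47 1742] [391.4  23.9] [ 0.598  -0.0729  0.036 ]
tcp [ 0.4639 -0.2268  0.1979] yaw 1.4264 F [ 0.8  0.7 -0.4] gap 0.0622 t 8.9833
travel [-0.214  0.056  4.647] turn -0.002
```

```bash
python3 -m crank '{"travel":[[-0.1,0.03,0.3],[-0.18,0.05,0.9],[-0.18,0.05,1.5],[-0.18,0.05,2],[-0.18,0.05,2.3]],"turn":[0,0,0,0,0]}'
python3 -m crank '{"travel":[[0,0,0.5],[0,0,1.1],[0,0,1.7],[0,0,2.2],[0,0,2.3]],"turn":[0,0,0,0,0]}'
python3 -m crank '{"travel":[[0,0,0],[0,0,0]],"turn":[0,0]}'
python3 - <<'E'
from h import *
go([.4644,-.2345,.012],1.4287)
E
```

```text
clock: 9.4
tcp_pos: [0.4643, -0.2326, 0.1037]
orientation: [-0.001, 0.756, 0.655, -0.0]
wrist_force: [-0.8, 0.5, -0.7]
finger_gap: 0.0621
clock: 9.82
tcp_pos: [0.4632, -0.2318, 0.0108]
orientation: [-0.003, 0.756, 0.655, -0.001]
wrist_force: [-1.0, 0.5, 0.4]
finger_gap: 0.0617
clock: 9.98
tcp_pos: [0.4654, -0.2343, 0.0146]
orientation: [0.0, 0.756, 0.655, 0.0]
wrist_force: [0.0, -0.7, -0.6]
finger_gap: 0.062
tcp [ 0.4654 -0.2343  0.0146] yaw 1.4275 F [ 0.  -0.7 -0.6] gap 0.062 t 9.9833
travel [-0.008 -0.024  0.066] turn -0.001
```

```bash
python3 -m crank '{"travel":[[0,0,0],[0,0,0],[0,0,0],[0,0,0],[0,0,0]],"turn":[0,0,0,0,0]}' 20 30
python3 -m crank '{"travel":[[0,0,0],[0,0,0],[0,0,0],[0,0,-0.1],[0,0,-0.3]],"turn":[0,0,0,0,0]}'
python3 -m crank '{"travel":[[0,0,-0.6],[0,0,-1.4],[0,0,-2.2],[0,0,-2.8],[0,0,-3]],"turn":[0,0,0,0,0]}'
python3 -m crank '{"travel":[[0,0,0],[0,0,0]],"turn":[0,0]}'
python3 - <<'E'
from h import *
go([.6115,.022,.14],1.4287)
E
```

```text
clock: 10.4
tcp_pos: [0.4657, -0.2355, 0.0156]
orientation: [0.001, 0.756, 0.654, 0.001]
wrist_force: [-0.4, 1.4, 6.1]
finger_gap: 0.0332
clock: 10.82
tcp_pos: [0.464, -0.2346, 0.026]
orientation: [-0.001, 0.757, 0.654, -0.0]
wrist_force: [0.1, -0.2, -1.1]
finger_gap: 0.0333
clock: 11.23
tcp_pos: [0.4665, -0.2363, 0.1508]
orientation: [0.003, 0.757, 0.654, 0.001]
wrist_force: [-0.1, -0.7, -1.2]
finger_gap: 0.0329
clock: 11.4
tcp_pos: [0.4645, -0.2349, 0.1458]
orientation: [0.0, 0.757, 0.654, -0.0]
wrist_force: [-0.7, 0.7, -2.3]
finger_gap: 0.033
tcp [ 0.4645 -0.2349  0.1458] yaw 1.4257 F [-0.7  0.7 -2.3] gap 0.033 t 11.4
travel [6.886 2.709 0.144] turn -0.003
```

```bash
python3 -m crank '{"travel":[[0.6,0.2,0],[1.4,0.55,0],[2.3,0.9,0],[3.2,1.25,0],[4.1,1.6,0]],"turn":[0,0,0,0,0]}'
python3 -m crank '{"travel":[[0.9,0.35,0],[1.7,0.7,0],[2.3,0.95,0],[2.7,1.08,0],[2.8,1.11,0]],"turn":[0,0,0,0,0]}'
python3 -m crank '{"travel":[[0,0,0],[0,0,0],[0,0,0]],"turn":[0,0,0]}'
python3 - <<'E'
from h import *
go([.6115,.022,.052],1.4287)
E
```

```text
clock: 11.82
tcp_pos: [0.5507, -0.0802, 0.1434]
orientation: [-0.002, 0.757, 0.654, -0.001]
wrist_force: [-0.7, -0.5, -1.5]
finger_gap: 0.0327
clock: 12.23
tcp_pos: [0.6113, 0.0255, 0.1429]
orientation: [-0.002, 0.755, 0.655, -0.001]
wrist_force: [0.0, -0.0, -2.3]
finger_gap: 0.0333
clock: 12.48
tcp_pos: [0.6107, 0.0215, 0.145]
orientation: [-0.001, 0.757, 0.654, -0.001]
wrist_force: [0.0, -0.0, -1.4]
finger_gap: 0.0331
tcp [0.6107 0.0215 0.145 ] yaw 1.4246 F [ 0.  -0.  -1.4] gap 0.0331 t 12.4833
travel [0.017 0.023 2.325] turn -0.004
```

```bash
python3 -m crank '{"travel":[[0.02,0.02,0.5],[0.02,0.02,1.2],[0.02,0.02,1.8],[0.02,0.02,2.1],[0.02,0.02,2.2]],"turn":[0,0,0,0,0]}'
python3 -m crank '{"travel":[[0,0,0],[0,0,0]],"turn":[0,0]}'
python3 -m crank '{"travel":[[0,0,0.02],[0,0,0.05],[0,0,0.05],[0,0,0.05]],"turn":[0,0,0,0]}'
python3 -m crank '{"travel":[[0,0,0.02],[0,0,0.05],[0,0,0.05],[0,0,0.05]],"turn":[0,0,0,0]}'
```

```text
clock: 12.9
tcp_pos: [0.61, 0.0218, 0.0552]
orientation: [-0.002, 0.757, 0.653, -0.002]
wrist_force: [-0.4, -0.6, -2.1]
finger_gap: 0.0331
clock: 13.07
tcp_pos: [0.613, 0.0223, 0.0588]
orientation: [0.0, 0.757, 0.654, 0.0]
wrist_force: [0.2, -0.2, -1.2]
finger_gap: 0.0336
clock: 13.4
tcp_pos: [0.6131, 0.0232, 0.0567]
orientation: [0.0, 0.756, 0.654, 0.0]
wrist_force: [-0.0, 0.2, -0.8]
finger_gap: 0.0333
clock: 13.73
tcp_pos: [0.6126, 0.0232, 0.0539]
orientation: [-0.0, 0.756, 0.654, -0.0]
wrist_force: [1.0, 0.6, -1.0]
finger_gap: 0.033
```

Expected contact is near 0.0495 m.

```bash
python3 -m crank '{"travel":[[0,0,0.02],[0,0,0.06],[0,0,0.08],[0,0,0.08]],"turn":[0,0,0,0]}'
python3 -m crank '{"travel":[[0,0,0.02],[0,0,0.03],[0,0,0.03],[0,0,0.03]],"turn":[0,0,0,0]}'
```

```text
clock: 14.07
tcp_pos: [0.6124, 0.0231, 0.0505]
orientation: [-0.0, 0.756, 0.654, -0.0]
wrist_force: [-0.7, -1.1, -1.6]
finger_gap: 0.0329
clock: 14.4
tcp_pos: [0.6127, 0.0231, 0.0497]
orientation: [0.0, 0.756, 0.654, -0.0]
wrist_force: [-0.3, 1.2, -1.8]
finger_gap: 0.0331
```

```bash
python3 -m crank '{"travel":[[0,0,0.02],[0,0,0.03],[0,0,0.03],[0,0,0.03]],"turn":[0,0,0,0]}'
```

```text
clock: 14.73
tcp_pos: [0.6127, 0.0231, 0.0496]
orientation: [0.0, 0.756, 0.654, 0.0]
wrist_force: [-1.4, -0.1, 5.7]
finger_gap: 0.0334
```

```bash
python3 -m crank '{"travel":[[0,0,0],[0,0,0],[0,0,0],[0,0,0]],"turn":[0,0,0,0]}' 55
python3 -m crank '{"travel":[[0,0,-0.3],[0,0,-1],[0,0,-1.9],[0,0,-2.8],[0,0,-3.6]],"turn":[0,0,0,0,0]}'
python3 -m crank '{"travel":[[0,0,0],[0,0,0]],"turn":[0,0]}' 62
python3 - <<'E'
from h import *
go([.4757,-.056,.2],1.4287)
E
```

```text
clock: 15.07
tcp_pos: [0.6128, 0.0231, 0.0483]
orientation: [0.0, 0.756, 0.654, -0.0]
wrist_force: [0.5, -0.1, -0.1]
finger_gap: 0.0555
clock: 15.48
tcp_pos: [0.6127, 0.0231, 0.1944]
orientation: [0.0, 0.756, 0.654, 0.0]
wrist_force: [0.8, -0.8, 0.4]
finger_gap: 0.0547
clock: 15.65
tcp_pos: [0.6144, 0.023, 0.1951]
orientation: [0.002, 0.756, 0.654, 0.002]
wrist_force: [-0.2, -1.1, -1.0]
finger_gap: 0.0622
tcp [0.6144 0.023  0.1951] yaw 1.4259 F [-0.2 -1.1 -1. ] gap 0.0622 t 15.65
travel [-2.455 -3.146 -0.14 ] turn -0.003
```

```bash
python3 -m crank '{"travel":[[-0.5,-0.6,0],[-1,-1.3,0],[-1.6,-2.1,0],[-2.2,-2.8,0],[-2.45,-3.12,0]],"turn":[0,0,0,0,0]}'
python3 -m crank '{"travel":[[0,0,0],[0,0,0],[0,0,0]],"turn":[0,0,0]}'
python3 - <<'E'
from h import *
c=read_camera("wrist");cv2.imwrite("pics/w6.png",c["image"][:,:,::-1]);np.savez("pics/w6.npz",**c)
X=c["R"]@np.array([.4757,-.056,.078])+c["t"];th=np.arctan2(np.hypot(*X[:2]),X[2]);u,v=(c["K"][:2,2]+c["K"][0,0]*th*X[:2]/np.hypot(*X[:2])).astype(int);print(u,v)
blob(c,u,v,.078);go([.4757,-.056,.02],1.4287)
E
```

```text
clock: 16.07
tcp_pos: [0.4702, -0.0564, 0.1904]
orientation: [-0.002, 0.757, 0.654, -0.002]
wrist_force: [-0.7, 0.7, -0.3]
finger_gap: 0.0622
clock: 16.32
tcp_pos: [0.4756, -0.0556, 0.1919]
orientation: [-0.0, 0.757, 0.654, 0.0]
wrist_force: [0.2, -0.6, 0.5]
finger_gap: 0.0622
277 207
[268 198  19  20 304] [277.  207.6] [ 0.4754 -0.0558  0.078 ]
tcp [ 0.4759 -0.0555  0.1919] yaw 1.4263 F [-0.3 -0.4 -0.4] gap 0.0621 t 16.3667
travel [-1.400e-02 -2.000e-03  4.298e+00] turn -0.002
```

View pics/w6.png

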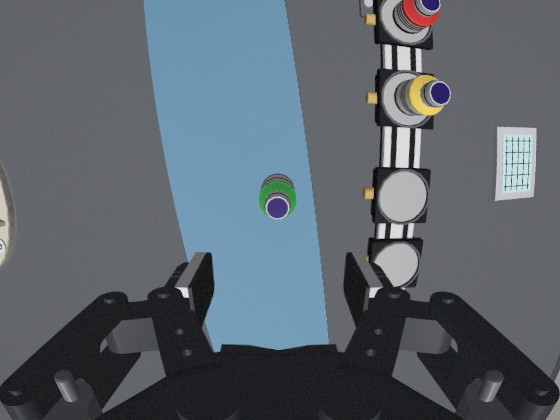

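Red and yellow stand in cups 1 and 2. Green glass is at (277,208), directly below the tool. Descend and grip.

```bash
python3 -m crank '{"travel":[[0,0,0.4],[0,0,1],[0,0,1.6],[0,0,2],[0,0,2.2]],"turn":[0,0,0,0,0]}'
python3 -m crank '{"travel":[[0,0,0.5],[0,0,1.1],[0,0,1.6],[0,0,2],[0,0,2.1]],"turn":[0,0,0,0,0]}'
python3 -m crank '{"travel":[[0,0,0],[0,0,0]],"turn":[0,0]}'
python3 -m crank '{"travel":[[0,0,0],[0,0,0],[0,0,0],[0,0,0],[0,0,0]],"turn":[0,0,0,0,0]}' 20 30
python3 -m crank '{"travel":[[0,0,0],[0,0,0],[0,0,0],[0,0,-0.1],[0,0,-0.3]],"turn":[0,0,0,0,0]}'
python3 -m crank '{"travel":[[0,0,-0.6],[0,0,-1.4],[0,0,-2.2],[0,0,-2.8],[0,0,-3]],"turn":[0,0,0,0,0]}'
python3 -m crank '{"travel":[[0,0,0],[0,0,0]],"turn":[0,0]}'
python3 - <<'E'
from h import *
go([.5975,-.073,.15],1.4287)
E
```

```text
clock: 16.78
tcp_pos: [0.4745, -0.0547, 0.1017]
orientation: [-0.002, 0.756, 0.655, -0.001]
wrist_force: [-0.2, -0.1, 0.4]
finger_gap: 0.062
clock: 17.2
tcp_pos: [0.4742, -0.0549, 0.0181]
orientation: [-0.002, 0.756, 0.654, -0.001]
wrist_force: [0.5, 0.4, 0.5]
finger_gap: 0.0619
clock: 17.37
tcp_pos: [0.4759, -0.0557, 0.0209]
orientation: [0.0, 0.756, 0.654, 0.0]
wrist_force: [-0.9, -0.6, -0.4]
finger_gap: 0.0621
clock: 17.78
tcp_pos: [0.4761, -0.056, 0.0217]
orientation: [0.001, 0.756, 0.654, 0.001]
wrist_force: [-0.6, 0.5, 6.4]
finger_gap: 0.0328
clock: 18.2
tcp_pos: [0.474, -0.0555, 0.0321]
orientation: [-0.001, 0.757, 0.654, -0.001]
wrist_force: [0.5, -0.1, -2.9]
finger_gap: 0.0331
clock: 18.62
tcp_pos: [0.477, -0.0564, 0.1567]
orientation: [0.003, 0.756, 0.654, 0.002]
wrist_force: [1.4, -0.1, -1.3]
finger_gap: 0.0333
clock: 18.78
tcp_pos: [0.4747, -0.0557, 0.1519]
orientation: [-0.0, 0.756, 0.654, -0.0]
wrist_force: [-0.4, 0.6, -3.0]
finger_gap: 0.0333
tcp [ 0.4747 -0.0557  0.1519] yaw 1.4258 F [-0.4  0.6 -3. ] gap 0.0333 t 18.7833
travel [0.016 3.1   0.047] turn -0.003
```

```bash
python3 -m crank '{"travel":[[0,0.6,0],[0,1.4,0],[0,2.2,0],[0.02,2.8,0],[0.02,3.08,0]],"turn":[0,0,0,0,0]}'
python3 -m crank '{"travel":[[0,0,0],[0,0,0],[0,0,0]],"turn":[0,0,0]}'
python3 - <<'E'
from h import *
go([.5975,-.073,.058],1.4287)
E
```

```text
clock: 19.2
tcp_pos: [0.5987, -0.073, 0.1491]
orientation: [-0.001, 0.756, 0.654, -0.001]
wrist_force: [0.3, -0.0, -1.3]
finger_gap: 0.0332
clock: 19.45
tcp_pos: [0.5951, -0.0723, 0.1504]
orientation: [-0.002, 0.756, 0.654, -0.001]
wrist_force: [0.0, -0.4, -2.3]
finger_gap: 0.0331
tcp [ 0.5951 -0.0723  0.1504] yaw 1.4258 F [ 0.  -0.4 -2.3] gap 0.0331 t 19.45
travel [-0.009  0.073  2.309] turn -0.003
```

```bash
python3 -m crank '{"travel":[[0,0.02,0.5],[0,0.04,1.2],[0,0.04,1.8],[0,0.04,2.1],[0,0.04,2.2]],"turn":[0,0,0,0,0]}'
python3 -m crank '{"travel":[[0,0,0],[0,0,0]],"turn":[0,0]}'
python3 -m crank '{"travel":[[0,0,0.03],[0,0,0.06],[0,0,0.06],[0,0,0.06]],"turn":[0,0,0,0]}'
```

```text
clock: 19.87
tcp_pos: [0.595, -0.0722, 0.0613]
orientation: [-0.003, 0.757, 0.654, -0.002]
wrist_force: [-1.2, -0.5, -2.3]
finger_gap: 0.0331
clock: 20.03
tcp_pos: [0.5984, -0.073, 0.0651]
orientation: [0.0, 0.756, 0.654, 0.0]
wrist_force: [-0.4, -0.5, -0.5]
finger_gap: 0.0331
clock: 20.37
tcp_pos: [0.599, -0.0731, 0.0627]
orientation: [0.001, 0.756, 0.654, 0.0]
wrist_force: [0.1, -0.3, -2.6]
finger_gap: 0.0333
```

```bash
python3 -m crank '{"travel":[[0,0,0.03],[0,0,0.08],[0,0,0.11],[0,0,0.11]],"turn":[0,0,0,0]}'
python3 -m crank '{"travel":[[0,0,0.02],[0,0,0.03],[0,0,0.03],[0,0,0.03]],"turn":[0,0,0,0]}'
```

```text
clock: 20.7
tcp_pos: [0.5983, -0.0729, 0.0572]
orientation: [-0.0, 0.756, 0.654, -0.0]
wrist_force: [-0.0, 0.2, -2.1]
finger_gap: 0.0335
clock: 21.03
tcp_pos: [0.5987, -0.073, 0.0564]
orientation: [0.0, 0.756, 0.654, -0.0]
wrist_force: [-1.0, 0.7, -1.3]
finger_gap: 0.0331
```

```bash
python3 -m crank '{"travel":[[0,0,0.02],[0,0,0.03],[0,0,0.03],[0,0,0.03]],"turn":[0,0,0,0]}'
```

```text
clock: 21.37
tcp_pos: [0.5988, -0.0731, 0.0558]
orientation: [0.0, 0.756, 0.654, 0.0]
wrist_force: [-2.0, 0.3, 2.5]
finger_gap: 0.0331
```

Contact at +2.5 N. I release and go to blue, at about (0.444, 0.2245).

```bash
python3 -m crank '{"travel":[[0,0,0],[0,0,0],[0,0,0],[0,0,0]],"turn":[0,0,0,0]}' 55
python3 -m crank '{"travel":[[0,0,-0.3],[0,0,-1],[0,0,-1.9],[0,0,-2.8],[0,0,-3.6]],"turn":[0,0,0,0,0]}'
python3 -m crank '{"travel":[[0,0,0],[0,0,0]],"turn":[0,0]}' 62
python3 - <<'E'
from h import *
go([.444,.2245,.2],1.4287)
E
```

```text
clock: 21.7
tcp_pos: [0.5988, -0.0731, 0.0553]
orientation: [0.0, 0.756, 0.654, 0.0]
wrist_force: [0.4, -0.2, -0.2]
finger_gap: 0.0551
clock: 22.12
tcp_pos: [0.5987, -0.073, 0.2013]
orientation: [0.0, 0.756, 0.654, 0.0]
wrist_force: [1.3, -0.8, 0.1]
finger_gap: 0.055
clock: 22.28
tcp_pos: [0.6003, -0.0734, 0.2019]
orientation: [0.002, 0.756, 0.654, 0.002]
wrist_force: [0.2, -0.3, -0.6]
finger_gap: 0.0619
tcp [ 0.6003 -0.0734  0.2019] yaw 1.4258 F [ 0.2 -0.3 -0.6] gap 0.0619 t 22.2833
travel [ 6.806 -4.943  0.016] turn -0.003
```

```bash
python3 -m crank '{"travel":[[0.5,-0.4,0],[1.2,-0.9,0],[2,-1.5,0],[2.8,-2,0],[3.6,-2.6,0]],"turn":[0,0,0,0,0]}'
python3 -m crank '{"travel":[[0.8,-0.6,0],[1.6,-1.2,0],[2.4,-1.7,0],[2.9,-2.1,0],[3.2,-2.32,0]],"turn":[0,0,0,0,0]}'
python3 -m crank '{"travel":[[0,0,0],[0,0,0],[0,0,0]],"turn":[0,0,0]}'
python3 - <<'E'
from h import *
c=read_camera("wrist");cv2.imwrite("pics/w7.png",c["image"][:,:,::-1]);np.savez("pics/w7.npz",**c)
X=c["R"]@np.array([.444,.2245,.090])+c["t"];th=np.arctan2(np.hypot(*X[:2]),X[2]);u,v=(c["K"][:2,2]+c["K"][0,0]*th*X[:2]/np.hypot(*X[:2])).astype(int);print(u,v)
blob(c,u,v,.090);go([.444,.2245,.026],1.4287)
E
```

```text
clock: 22.7
tcp_pos: [0.5151, 0.0855, 0.1974]
orientation: [-0.001, 0.757, 0.654, -0.001]
wrist_force: [1.0, 0.2, 0.8]
finger_gap: 0.0619
clock: 23.12
tcp_pos: [0.4403, 0.2266, 0.1976]
orientation: [-0.001, 0.755, 0.655, -0.001]
wrist_force: [-0.5, -0.4, -0.2]
finger_gap: 0.0621
clock: 23.37
tcp_pos: [0.4431, 0.224, 0.1983]
orientation: [-0.0, 0.757, 0.654, -0.001]
wrist_force: [0.6, -0.3, 0.2]
finger_gap: 0.0621
278 208
[268 198  21  19 315] [278.2 207. ] [0.4441 0.2255 0.09  ]
tcp [0.4434 0.2237 0.1985] yaw 1.4247 F [-0.7  0.5 -0.3] gap 0.0619 t 23.4167
travel [0.025 0.015 4.313] turn -0.004
```

View pics/w7.png

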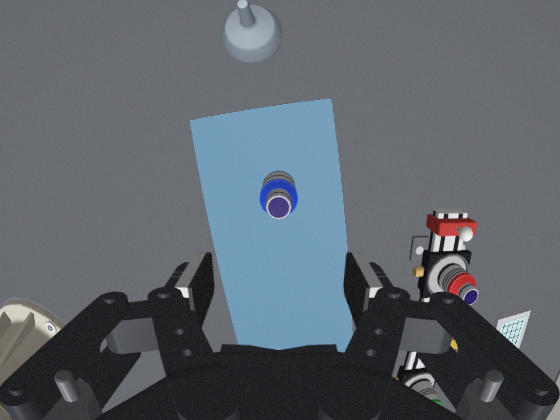

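Blue glass is at (278,207), centred. The blower, at about (252,30), is well clear.

```bash
python3 -m crank '{"travel":[[0.02,0.01,0.4],[0.04,0.02,1],[0.04,0.02,1.6],[0.04,0.02,2],[0.04,0.02,2.2]],"turn":[0,0,0,0,0]}'
python3 -m crank '{"travel":[[0,0,0.5],[0,0,1.1],[0,0,1.6],[0,0,2],[0,0,2.1]],"turn":[0,0,0,0,0]}'
python3 -m crank '{"travel":[[0,0,0],[0,0,0]],"turn":[0,0]}'
python3 -m crank '{"travel":[[0,0,0],[0,0,0],[0,0,0],[0,0,0],[0,0,0]],"turn":[0,0,0,0,0]}' 20 30
python3 -m crank '{"travel":[[0,0,0],[0,0,0],[0,0,0],[0,0,-0.1],[0,0,-0.3]],"turn":[0,0,0,0,0]}'
python3 -m crank '{"travel":[[0,0,-0.6],[0,0,-1.4],[0,0,-2.2],[0,0,-3],[0,0,-3.5]],"turn":[0,0,0,0,0]}'
python3 -m crank '{"travel":[[0,0,0],[0,0,0]],"turn":[0,0]}'
python3 - <<'E'
from h import *
go([.587,-.1465,.18],1.4287)
E
```

```text
clock: 23.83
tcp_pos: [0.4434, 0.2244, 0.1087]
orientation: [-0.001, 0.757, 0.653, -0.002]
wrist_force: [-1.1, 0.1, 0.6]
finger_gap: 0.0618
clock: 24.25
tcp_pos: [0.4432, 0.2247, 0.0251]
orientation: [-0.001, 0.757, 0.653, -0.002]
wrist_force: [0.4, 1.2, 0.0]
finger_gap: 0.0621
clock: 24.42
tcp_pos: [0.445, 0.2257, 0.0279]
orientation: [0.0, 0.757, 0.654, 0.0]
wrist_force: [1.9, -0.1, 0.7]
finger_gap: 0.0622
clock: 24.83
tcp_pos: [0.4452, 0.2263, 0.0286]
orientation: [0.001, 0.756, 0.654, 0.001]
wrist_force: [-1.1, 0.4, 6.8]
finger_gap: 0.0331
clock: 25.25
tcp_pos: [0.4433, 0.2258, 0.0389]
orientation: [-0.0, 0.756, 0.654, -0.001]
wrist_force: [-0.8, -0.4, -1.7]
finger_gap: 0.0331
clock: 25.67
tcp_pos: [0.445, 0.2264, 0.1831]
orientation: [0.001, 0.756, 0.654, 0.002]
wrist_force: [1.4, 0.3, -2.2]
finger_gap: 0.0331
clock: 25.83
tcp_pos: [0.445, 0.2263, 0.1805]
orientation: [0.001, 0.756, 0.654, 0.001]
wrist_force: [0.7, 1.1, -2.4]
finger_gap: 0.0331
tcp [0.445  0.2263 0.1805] yaw 1.4259 F [ 0.7  1.1 -2.4] gap 0.0331 t 25.8333
travel [-8.71   4.859  0.015] turn -0.003
```

```bash
python3 -m crank '{"travel":[[-0.5,0.3,0],[-1.2,0.7,0],[-2,1.1,0],[-2.8,1.55,0],[-3.6,2,0]],"turn":[0,0,0,0,0]}'
python3 -m crank '{"travel":[[-0.8,0.45,0],[-1.6,0.9,0],[-2.4,1.3,0],[-3.2,1.75,0],[-3.8,2.1,0]],"turn":[0,0,0,0,0]}'
python3 -m crank '{"travel":[[-0.6,0.35,0],[-1.0,0.6,0],[-1.2,0.7,0],[-1.3,0.76,0],[-1.3,0.76,0]],"turn":[0,0,0,0,0]}'
python3 -m crank '{"travel":[[0,0,0],[0,0,0],[0,0,0]],"turn":[0,0,0]}'
python3 - <<'E'
from h import *
go([.587,-.1465,.065],1.4287)
E
```

```text
clock: 26.25
tcp_pos: [0.5013, 0.0707, 0.177]
orientation: [-0.001, 0.756, 0.654, -0.001]
wrist_force: [0.4, 0.7, -1.9]
finger_gap: 0.0335
clock: 26.67
tcp_pos: [0.563, -0.093, 0.1767]
orientation: [-0.001, 0.757, 0.653, -0.001]
wrist_force: [1.0, 0.9, -1.6]
finger_gap: 0.0332
clock: 27.08
tcp_pos: [0.5855, -0.1464, 0.1777]
orientation: [-0.001, 0.757, 0.654, -0.001]
wrist_force: [0.3, 0.7, -1.5]
finger_gap: 0.0337
clock: 27.33
tcp_pos: [0.586, -0.1451, 0.1794]
orientation: [-0.0, 0.756, 0.655, -0.0]
wrist_force: [0.2, -0.5, -1.1]
finger_gap: 0.033
tcp [ 0.586  -0.1451  0.1794] yaw 1.4273 F [ 0.2 -0.5 -1.1] gap 0.033 t 27.3333
travel [-0.031  0.032  2.86 ] turn -0.001
```

```bash
python3 -m crank '{"travel":[[-0.03,0.02,0.5],[-0.03,0.02,1.2],[-0.03,0.02,1.9],[-0.03,0.02,2.4],[-0.03,0.02,2.6]],"turn":[0,0,0,0,0]}'
python3 -m crank '{"travel":[[0,0,0],[0,0,0],[0,0,0]],"turn":[0,0,0]}'
```

```text
clock: 27.75
tcp_pos: [0.5847, -0.1459, 0.0722]
orientation: [-0.002, 0.756, 0.654, -0.001]
wrist_force: [-1.5, 0.9, -2.2]
finger_gap: 0.0334
clock: 28.0
tcp_pos: [0.5882, -0.1479, 0.0772]
orientation: [0.001, 0.756, 0.654, 0.001]
wrist_force: [-0.1, -0.2, -1.5]
finger_gap: 0.033
```

```bash
python3 -m crank '{"travel":[[0,0,0.08],[0,0,0.18],[0,0,0.25],[0,0,0.25],[0,0,0.25]],"turn":[0,0,0,0,0]}'
python3 -m crank '{"travel":[[0,0,0.02],[0,0,0.04],[0,0,0.04],[0,0,0.04]],"turn":[0,0,0,0]}'
```

```text
clock: 28.42
tcp_pos: [0.5867, -0.1477, 0.0651]
orientation: [-0.0, 0.757, 0.654, -0.0]
wrist_force: [-0.5, 0.7, -1.2]
finger_gap: 0.0331
clock: 28.75
tcp_pos: [0.5869, -0.1477, 0.0637]
orientation: [0.0, 0.756, 0.654, -0.0]
wrist_force: [-0.1, -0.6, -2.0]
finger_gap: 0.033
```

```bash
python3 -m crank '{"travel":[[0,0,0.02],[0,0,0.03],[0,0,0.03],[0,0,0.03]],"turn":[0,0,0,0]}'
```

```text
clock: 29.08
tcp_pos: [0.587, -0.1478, 0.0626]
orientation: [0.0, 0.756, 0.654, 0.0]
wrist_force: [-1.3, -0.1, -0.8]
finger_gap: 0.0331
```

```bash
python3 -m crank '{"travel":[[0,0,0.01],[0,0,0.02],[0,0,0.02],[0,0,0.02]],"turn":[0,0,0,0]}'
```

```text
clock: 29.42
tcp_pos: [0.587, -0.1478, 0.0626]
orientation: [0.0, 0.756, 0.654, 0.0]
wrist_force: [-1.7, 1.1, 5.4]
finger_gap: 0.0331
```

Contact. I release, rise and back off toward −x to check.

```bash
python3 -m crank '{"travel":[[0,0,0],[0,0,0],[0,0,0],[0,0,0]],"turn":[0,0,0,0]}' 55
python3 -m crank '{"travel":[[0,0,-0.3],[0,0,-1],[0,0,-1.9],[0,0,-2.8],[0,0,-3.6]],"turn":[0,0,0,0,0]}'
python3 -m crank '{"travel":[[-0.6,-0.3,0],[-1.4,-0.8,0],[-2.2,-1.3,0],[-2.5,-2,0],[-2.5,-2.5,0]],"turn":[0,0,0,0,0]}'
python3 -m crank '{"travel":[[0,0,0],[0,0,0],[0,0,0]],"turn":[0,0,0]}'
python3 - <<'E'
from h import *
print(get_state()["tcp_pos"])
c=read_camera("wrist");cv2.imwrite("pics/w8.png",c["image"][:,:,::-1]);np.savez("pics/w8.npz",**c)
for n,x,y,z in [("red",.6225,.103,.088),("yellow",.6115,.022,.1),("green",.5975,-.073,.112),("blue",.587,-.1465,.124)]:
    X=c["R"]@np.array([x,y,z])+c["t"];th=np.arctan2(np.hypot(*X[:2]),X[2]);u,v=(c["K"][:2,2]+c["K"][0,0]*th*X[:2]/np.hypot(*X[:2])).astype(int);print(n,u,v,end=' ')
    if 0<v<420 and 0<u<560: blob(c,u,v,z)
c=read_camera("top");X=c["R"]@np.array([.604,-.02,.08])+c["t"];p=c["K"]@X/X[2];u,v=p[:2].astype(int)
cv2.imwrite("pics/t8.png",cv2.resize(c["image"][v-50:v+50,u-75:u+75,::-1],None,fx=5,fy=5,interpolation=2))
E
```

```text
clock: 29.75
tcp_pos: [0.587, -0.1477, 0.0615]
orientation: [0.0, 0.756, 0.654, -0.0]
wrist_force: [-0.3, -0.1, -0.7]
finger_gap: 0.055
clock: 30.17
tcp_pos: [0.587, -0.1477, 0.2076]
orientation: [0.0, 0.756, 0.654, 0.0]
wrist_force: [0.8, -0.0, 0.5]
finger_gap: 0.0551
clock: 30.58
tcp_pos: [0.4716, -0.2345, 0.2054]
orientation: [0.0, 0.758, 0.653, -0.0]
wrist_force: [-0.6, -0.5, 0.8]
finger_gap: 0.0548
clock: 30.83
tcp_pos: [0.4742, -0.2324, 0.2059]
orientation: [0.001, 0.756, 0.654, 0.0]
wrist_force: [-0.2, 0.0, -0.3]
finger_gap: 0.0549
[ 0.47416817 -0.23240597  0.20593897]
red 376 -137 yellow 390 -88 green 404 -4 blue 414 83 [407  75  20  22 339] [416.4  85.7] [ 0.5882 -0.1485  0.124 ]
```

View pics/w8.png

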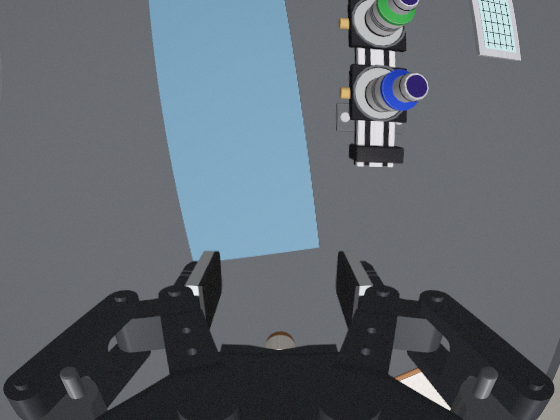

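View pics/t8.png

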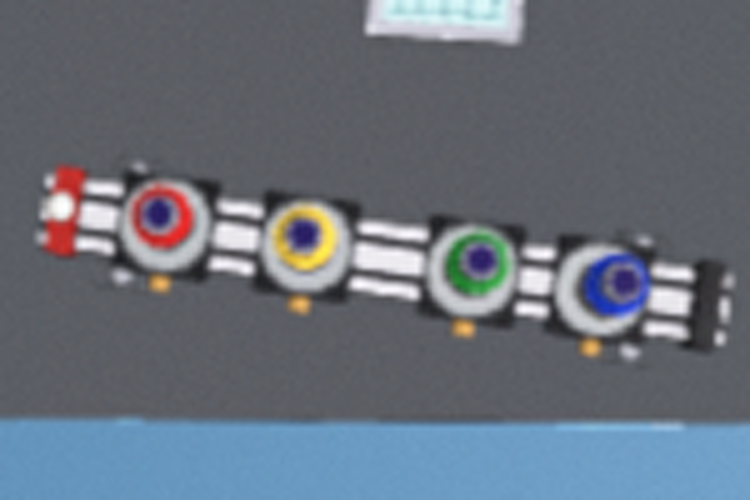

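All four lenses stand in the rack in order red, yellow, green, blue from the datum. The blue glass is about 2 mm from its cup centre, and the rest of the offset in the top view is parallax. Nothing is touching the robot, so I hand in.

```bash
python3 -c "
from workcell import *
print(hand_in())"
```

```text
the job is handed in; nothing more can be done
None
```

All four lenses are standing in the rack cups in order from the red datum block: red, yellow, green, blue. I handed the job in at about 31 s on the clock. No verdict is reported.

- **Placing:** I gripped each lens by its barrel and lowered it in small steps until the wrist force showed it touching the floor (2.5 to 5.7 N). I then released it and lifted straight up. Closing the fingers pushed each lens briefly down on the mat (about 6 to 7 N), with no visible effect.
- **Last checks:** The final top view shows all four upright in the right order. The last wrist view put the blue lens about 2.4 mm from its cup centre. I checked red, yellow and green by eye and by the tool position at release (within about 2 mm of the cup centres), because they were out of that last measurement.
- **Disagreement:** The top camera and wrist camera differed by about 6 mm on where the yellow and blue lenses first stood. I used the closer wrist view.
- **Bystanders:** I kept the arm clear of the blower, cleaner bottle and grid plate, but did not re-measure their positions at the end.

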